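Press a seal ring home in a blind bore and record the depth

TASK

Take the stepped drift from its wooden stand and with it push the seal ring down the bore of the aluminium block until the drift truly bottoms: the ring alone drags at 6 to 8 N, so push on to a firm stop of 15 to 20 N, hold it for half a second, and never push harder than 30 N. Let go, leaving the drift standing bottomed in the bore, and then slide the pointer on the scale post down until it is level with the red band on the drift. Leave the oil can, grease tin and tape measure alone.

Things in the scene. Friction and masses are not known exactly. Their poses are not given: they have to be found in the camera images.
- drift_grip (a point): Stepped steel drift, loose, 0.2 to 0.4 kg, standing upright in a wooden stand: total length 150 mm; black handle 26 mm thick and 45 mm long at the top, with grey rings; shaft 20 mm thick; at the bottom a nose 10 mm thick and 14 mm long. This point is on the axis in the handle, 127 mm above the nose tip, 23 mm below the top. The z axis runs up along the drift.
- drift_band (a point): Centre of the 3 mm wide red band round the drift, on its axis, 92 mm above the nose tip (35 mm below drift_grip).
- drift_tip (a point): Nose tip of the drift, on its axis. In the bore the nose passes through the ring and the shoulder, 14 mm higher, pushes the ring against a drag of 6 to 8 N (the drift's weight included). The ring is home when the nose meets the solid bottom: the force then rises steeply, and the band is 18 to 44 mm above the top face.
- drift_stand: Wooden block 70 x 70 x 45 mm, fixed, origin under its centre, with a round hole 22.5 mm wide and 30 mm deep in the middle of its top, in which the drift stands; lift the drift straight up by more than 30 mm to free it.
- fixture: Fixed steel base plate 110 x 185 x 12 mm carrying an aluminium block 64 x 64 mm whose flat top is 92 mm above the table. Origin on the table under the axis of the bore, z up; its y axis points from the bore to the scale post. The post (12 x 8 mm) stands 90 mm from the bore axis and ends 166 mm above the table.
- bore_mouth (a point): Centre of the mouth of the vertical blind bore, in the block's top face. The bore is 22 mm wide with a 2 mm chamfer, and greased; side load on its wall still adds a little drag. Its bottom lies anywhere from 48 to 74 mm below the mouth; this cannot be seen, only felt. A brass seal ring (21 mm outside, 14 mm inside, 12 mm high) sits in the bore, its top 16 to 26 mm below the mouth.
- pointer_tip (a point): Tip of the red pointer, 26 mm this side of the post axis, towards the bore. It belongs to the blue rider, which slides up and down the post with about 3 N friction and stays where it is left. It starts 50 to 58 mm above the block's top face, above any height the band can end at.
- lug_grip (a point): Grip point of the rider's black upright lug, 12 mm thick along the fixture's x, 24 mm along its y, 46 mm high. The point is the middle of the lug in plan, 45 mm beyond the post, 13 mm below the lug's top, 28 mm above the level of the pointer tip, and moves with it. Its x, y axes are those of the fixture.
- pointer (a joint): Travel of the rider: 0 at the top of the post (pointer 58 mm above the block's top face), growing downward, 0.044 m at most.
- oil_can: Dull pink oil can with thin upright spout, 70 mm wide, 120 mm high, bystander, origin under its centre.
- tin_grease: Red and grey round tin, 70 mm wide, 46 mm high, bystander, origin under its centre.
- tape_measure: Yellow tape measure 54 x 78 x 29 mm, bystander, origin under its centre.
- bore_bottom: The solid bottom of the bore, inside the block, unseen. This origin lies on the table under the bore axis, the same as the fixture's, and does not tell how deep the bore is.
There are look-alikes about, which are no part of the job. What is shaped like the part that bears drift_grip but orange is not meant. Of the things shaped like the fixture, the steel one is meant.

How it is judged:
By the outcome, as a careful person would: the job done as asked, in the order asked, and still so for the second after the job is handed in, with the robot touching nothing.
It also fails if it takes over 58 s, if anything falls off the work surface, if the arm or the gripper's body presses on something with over 40 N, if the wrist force passes 120 N, or if a joint passes its speed limit or range.

ROBOT

A 6-joint arm with a two-finger parallel gripper is mounted at the origin on a cart in front of the work surface, level with it; the furniture and walls round the work are solid. World frame = base frame: x ahead of the robot, y to its left, z up, the work surface at z = 0. Lengths are in m, angles in rad, forces in N, time in s.
With the tool pointing down it reaches from about 0.325 to 0.9 m from the base axis. Payload 6.1 kg.
Tool frame: the origin (TCP) lies on the centre line of the jaws, within the pads' length; the fingertips stand nose_length ahead of it and the grasp point (between the pads) lies 8 mm behind it (nose_length is the distance from the TCP to the fingertips, in m); z points along the fingers, y is the line along which they close (so a half turn about z gives the same grasp; the last joint's range is limited). The gripper opens to 85 mm and grips with 20 to 120 N. Pads are 22 mm wide; open, the fingers measure 114 mm over their backs; the gripper's body (76 mm by 85 mm) begins 54 mm behind the grasp point. The pads swing forward as they close: fully open they stand 13 mm farther back than shut.
Start: joints at [-1.429, 0.22, 1.526, -0, 1.395, -0.126], TCP at [0.165, -0.603, 0.219] pointing down, gripper open.
Joint ranges: [-2.98, 2.98], [-0.91, 2.08], [0.09, 2.57], [-1.24, 4.39], [0.2, 2.65], [-2.68, 2.68]. Speed limits (rad/s): [2.57, 2.57, 3.01, 3.14, 3.14, 3.14].

INTERFACE

Orientations are given as [roll, pitch, yaw] about the fixed x, y, z axes, in that order (R = Rz(yaw) Ry(pitch) Rx(roll)).
In Python, from plant import observe, grab_frame, sign_off, masks_of, nose_length gives the robot as it stands.
- The arm moves only by the shell command python3 -m jog 'ROWS' [FORCE]. ROWS is JSON, a list of rows, each a list of 7 numbers: the shift along the tool's x, y, z each as a share of 0.03 m, from -1 to 1, then the turn, a rotation vector about the tool's x, y, z each as a share of 180 degrees, from -1 to 1, then the finger opening in mm, from 0 to 85.4. A call has 1 to 12 rows; each row shifts and turns the commanded pose from where the row before left it, along the tool's axes as they then stand; what a row does not reach is not made up. A row lasts 1/10 s, in which the tool goes at most 50 mm and 8.59 degrees, less where a joint would pass 70% of its speed; a pose out of reach is approached as far as the arm can. A call with a number of a shift or a turn outside -1 to 1 is refused whole. A call with a gripper value outside its range is refused whole. The fingers move at their own pace and stop on an object; FORCE is the grip in N (left out, the last holds). Time passes only in rows, so rows that do not move let the fingers close. It gives the time, the measured TCP pose, the force, the opening and the grip force at its end, in the units of the state.
- observe(): the state, without advancing time (a new reading comes with each control period).
- grab_frame(name): name is "side" or "top"; returns a dict with "frame" (384x512x3 uint8, red, green, blue), "intrinsics" (3x3 intrinsics, pixels), "rvec" (rotation vector, rad) and "tvec" (3), from world to camera coordinates, as OpenCV has them. Camera axes: x right, y down, z forward; pixel columns grow to the right and rows downward; lengths in m; the calibration is good to about 2 mm. A picture is of the moment at which its call begins. There is no depth.
- sign_off(): hands the job in; it is judged then, once.
Trained networks look in a picture, given as the dict that the camera call returned (one of the last four; its "shot" number tells which), for a name from the list of things; names that differ only in an ending like _2 or _b are one class to them, and where a whole thing is asked for, a point or a joint stands for the part that bears it (a point fixed in the world has none). Each returns a list of dicts, best first, with "conf" (0 to 1); they miss things now and then, are a little off and sometimes report something else, mostly with a low value. They report only what shows in the picture. A call takes as long as a camera call. They do not tell look-alikes from the thing itself.
- masks_of(label, picture): "mask" (384x512 bool, what is visible of it) and "box" ([left, top, right, bottom] in pixels, round what is visible of it).
The state is a dict: "t": time; "joints": joint angles; "joint_velocities": joint speeds; "joint_efforts": joint torques, N m; "position": TCP position; "ee_rot": TCP orientation; "contact_force": force on the tool from outside, world axes, zero at the start; "wrist_torque": the same for the moment, N m; "gripper_width": opening from 0.0 (shut) to 1.0 (fully open); "grip_force": force on a finger pad.
Only numpy, scipy, OpenCV 4.12 (cv2) and the standard library are available. Lean on these libraries where they do the work, as an engineer would, in place of code of your own. Each camera call takes 0.05 s, during which the arm holds its last target. There are 200 camera calls.

## Working session

There is one attempt and no reset: what is moved stays moved. The work goes in short steps, Python scripts to look and compute and a shell command to move; the robot and the scene stay as the last step left them, time stands still between calls to the robot, and variables do not carry over. Pictures are saved under pics/ and viewed, at most 10 in all, crops included, and the job is handed in when it is done.

```bash
ls; mkdir -p pics
cat > h.py <<'E'
import numpy as np, cv2
from plant import observe, grab_frame, sign_off, masks_of, nose_length
def cam(p):
    R=cv2.Rodrigues(np.array(p["rvec"],float))[0]; return np.array(p["intrinsics"],float),R,np.array(p["tvec"],float).ravel()
def proj(p,X):
    K,R,t=cam(p); return cv2.projectPoints(np.atleast_2d(np.array(X,float)),np.array(p["rvec"],float),t,K,None)[0].reshape(-1,2)
def onz(p,uv,z):
    K,R,t=cam(p); c=-R.T@t; d=R.T@np.linalg.solve(K,[uv[0],uv[1],1]); return c+d*(z-c[2])/d[2]
def save(n,img): cv2.imwrite("pics/"+n,img[:,:,::-1])
E
python3 - <<'E'
from h import *
s=grab_frame("side");t=grab_frame("top")
save("a.png",np.hstack([cv2.resize(x["frame"],(400,300)) for x in (s,t)]))
save("s1.png",cv2.resize(s["frame"],(800,600)));save("t1.png",cv2.resize(t["frame"],(800,600)))
print(nose_length, observe())
for n,p in(("side",s),("top",t)):
    K,R,tt=cam(p); print(n,"cam",(-R.T@tt).round(3),K[0,0])
    for l in ["drift_grip","drift_stand","fixture","pointer_tip","lug_grip","oil_can","tin_grease","tape_measure"]:
        for m in masks_of(l,p):
            ys,xs=np.nonzero(m["mask"]); print(n,l,round(m["conf"],2),np.round(m["box"]),len(xs))
E
```

```text
pics
0.011 {'t': 0.1, 'joints': array([-1.42909004e+00,  2.21137821e-01,  1.52749163e+00,  4.06609450e-05,
        1.39470688e+00, -1.26112147e-01]), 'joint_velocities': array([ 0.0027538 , -0.00155928, -0.00229549, -0.00010512, -0.0004015 ,
       -0.00353128]), 'joint_efforts': array([ 1.55941238e-03, -4.98243642e+01, -3.90546870e+01, -1.94655636e-04,
        5.65878741e-03, -9.90158185e-06]), 'position': array([ 0.16531516, -0.60215785,  0.2182172 ]), 'ee_rot': array([-3.13986786e+00, -2.59017404e-04,  2.67811057e-01]), 'contact_force': array([ 0.34497641, -0.15734503,  0.06142583]), 'wrist_torque': array([ 0.06261649,  0.00128194, -0.07278891]), 'grip_force': 0.0, 'gripper_width': 0.9949721044234865}
side cam [ 0.467 -1.257  1.147] 479.1954485737741
side drift_grip 0.8 [271. 252. 280. 288.] 250
side drift_grip 0.63 [294. 221. 306. 255.] 258
side drift_grip 0.58 [265. 226. 272. 261.] 223
side drift_stand 0.96 [255. 248. 270. 279.] 263
side fixture 0.68 [243. 141. 281. 219.] 1329
side fixture 0.68 [181. 179. 227. 268.] 1636
side pointer_tip 0.67 [265. 144. 269. 169.] 42
side lug_grip 0.57 [255. 244. 284. 276.] 441
side lug_grip 0.48 [263. 151. 272. 167.] 73
side oil_can 0.67 [205. 272. 226. 301.] 458
side tin_grease 0.5 [210. 153. 229. 171.] 302
side tape_measure 0.46 [246. 154. 265. 168.] 218
top cam [ 0.378 -0.037  1.217] 377.9797388867026
top drift_grip 0.66 [348. 163. 372. 176.] 126
top drift_grip 0.56 [305. 133. 320. 145.] 142
top drift_grip 0.48 [323. 165. 336. 178.] 132
top fixture 0.86 [182. 155. 260. 202.] 2071
top pointer_tip 0.64 [261. 229. 282. 239.] 76
top lug_grip 0.53 [186. 156. 214. 170.] 122
top oil_can 0.82 [341. 217. 365. 239.] 399
top tin_grease 0.6 [148. 217. 175. 239.] 439
top tape_measure 0.75 [141. 168. 164. 194.] 343
```

View pics/s1.png

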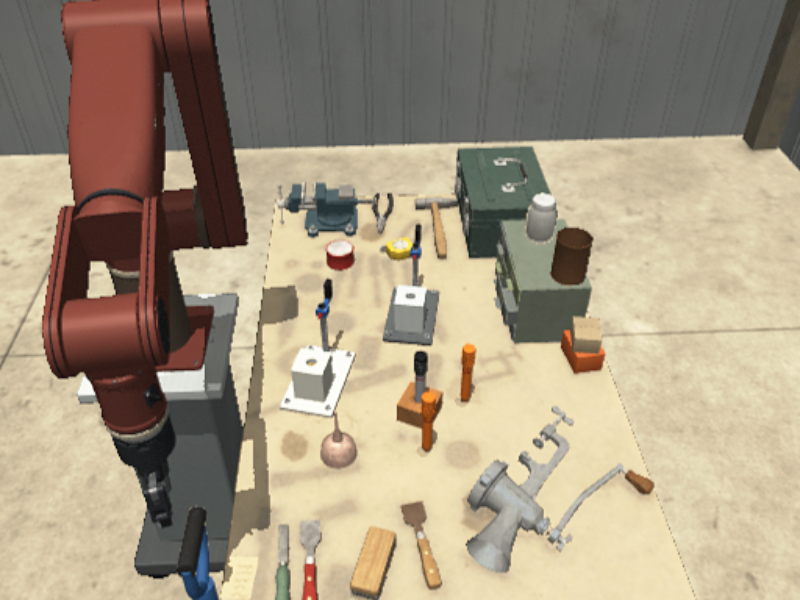

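View pics/t1.png

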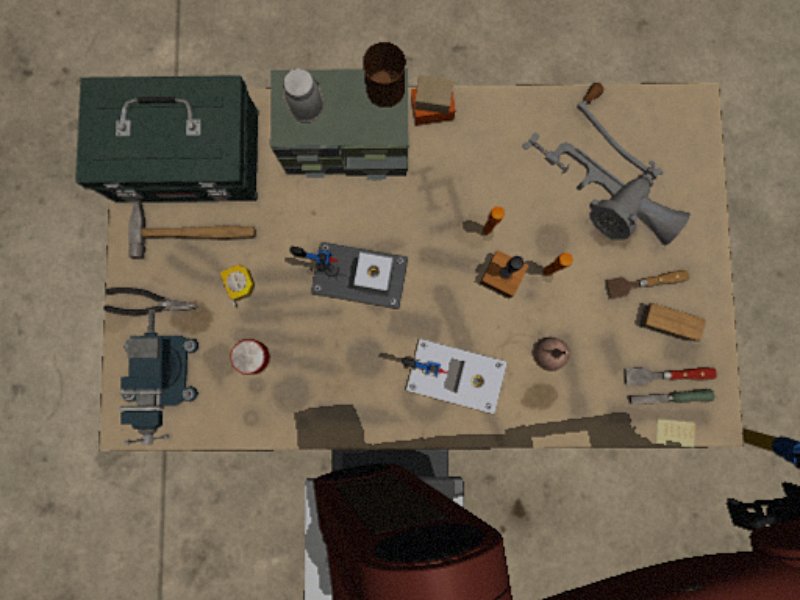

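The top view shows two fixtures, a dark grey plate at (360,275) and a white plate at (455,375). There are three drift shapes: black in the stand at (512,268), and orange at (495,218) and (562,262). The grey plate is the steel one and the black drift is the one meant. I'll check both in an enlarged crop.

```bash
cat > /tmp/a.py <<'E'
from h import *
s=grab_frame("side");t=grab_frame("top")
f=t["frame"]; a=cv2.resize(f[140:220,180:350],None,fx=4.6,fy=4.6,interpolation=cv2.INTER_CUBIC)[:, :780]
g=s["frame"]; b=cv2.resize(g[136:222,236:306],None,fx=2.6,fy=2.6); c=cv2.resize(g[215:275,245:315],None,fx=2.6,fy=2.6)
W=np.zeros((600,782,3),np.uint8); W[:a.shape[0],:a.shape[1]]=a; W[370:370+b.shape[0],:b.shape[1]]=b; W[370:370+c.shape[0],300:300+c.shape[1]]=c
save("crop.png",W)
# block top face: bright blob in top
for n,uv,z in(("bore",(239.4,173.4),.092),("drift top",(329.5,168.5),.165),("orange1",(318,137),.15),("orange2",(362,166),.15)):
    print(n,onz(t,uv,z).round(4))
m=((f.min(2)>150)).astype(np.uint8); m[:150]=0;m[205:]=0;m[:,:200]=0;m[:,270:]=0
n,l,st,ce=cv2.connectedComponentsWithStats(m)
i=1+np.argmax(st[1:,4]); cs=cv2.findContours((l==i).astype(np.uint8),0,2)[0][0]
r=cv2.minAreaRect(cs); print(st[i],r); bp=cv2.boxPoints(r); P=np.array([onz(t,p,.092) for p in bp]); print(P.round(4)); print("centre",onz(t,r[0],.092).round(4)); d=np.diff(P,axis=0)[:,:2]; print(np.linalg.norm(d,axis=1),np.degrees(np.arctan2(d[:,1],d[:,0])))
# base plate via network mask
for M in masks_of("fixture",t):
    cs=max(cv2.findContours(M["mask"].astype(np.uint8),0,2)[0],key=len); print(M["conf"],M["box"])
    r=cv2.minAreaRect(cs); P=np.array([onz(t,p,.012) for p in cv2.boxPoints(r)]); print(P.round(3).tolist())
for M in masks_of("drift_grip",s)+masks_of("drift_stand",s): print(M["box"])
print(proj(s,[[.5,-.1,.165]]))
E
python3 /tmp/a.py
```

```text
bore [0.5611 0.0113 0.092 ]
drift top [ 0.5608 -0.2455  0.165 ]
orange1 [ 0.6556 -0.218   0.15  ]
orange2 [ 0.5698 -0.3412  0.15  ]
[227 162  24  24 376] ((238.40000915527344, 173.30001831054688), (20.750713348388672, 20.482385635375977), 10.304845809936523)
[[ 0.5367  0.0506  0.092 ]
 [ 0.5981  0.0395  0.092 ]
 [ 0.5862 -0.0221  0.092 ]
 [ 0.525  -0.0107  0.092 ]]
centre [0.5614 0.0143 0.092 ]
[0.06235774 0.06276517 0.06226116] [ -10.25356615 -100.96405335  169.4304461 ]
0.89 [179.5, 155.6, 258.4, 202.1]
[[0.54, 0.201, 0.012], [0.649, 0.183, 0.012], [0.603, -0.054, 0.012], [0.495, -0.034, 0.012]]
0.87 [258.0, 215.1, 325.3, 263.7]
[[0.334, -0.027, 0.012], [0.441, -0.057, 0.012], [0.387, -0.256, 0.012], [0.28, -0.225, 0.012]]
0.6 [322.3, 161.4, 334.6, 177.9]
[[0.57, -0.242, 0.012], [0.605, -0.278, 0.012], [0.587, -0.295, 0.012], [0.552, -0.259, 0.012]]
[271.7, 252.2, 279.8, 289.6]
[263.5, 223.4, 275.0, 258.5]
[296.8, 221.4, 305.2, 256.7]
[252.7, 244.1, 280.0, 274.8]
[[246.0741597 194.457256 ]]
```

View pics/crop.png

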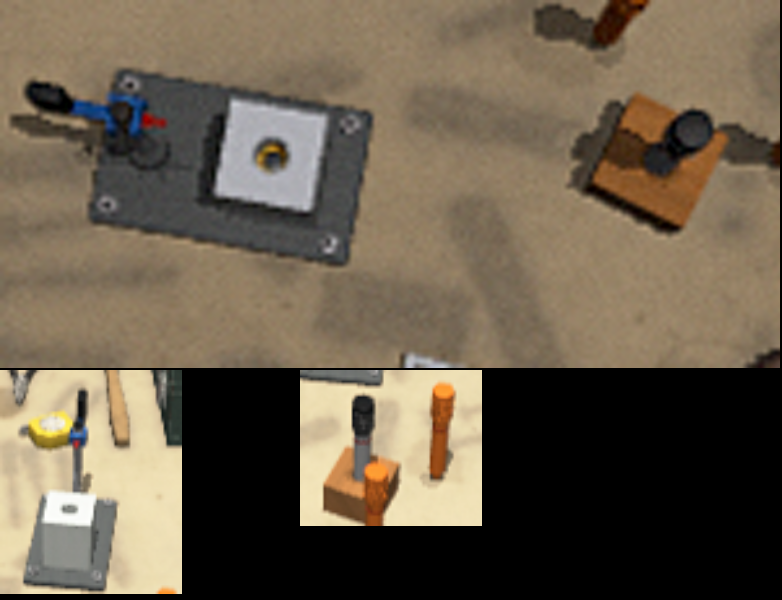

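The crop confirms it: grey steel plate with the aluminium block and brass ring (bore at crop 271,156), and the black-handled drift in the wooden stand (handle top at crop 690,133). The orange ones stand outside the stand. I'm setting out now.

```bash
cat >> h.py <<'E'
def go(x,y,z,yaw=None):
    o=observe(); a=o["ee_rot"][2]; d=np.array([x,y,z])-o["position"]; c,s=np.cos(a),np.sin(a)
    print("t",round(o["t"],2),"pos",o["position"].round(4),"rot",o["ee_rot"].round(3),"F",o["contact_force"].round(1),"w",round(float(o["gripper_width"]),3),"shares",(np.array([c*d[0]+s*d[1],s*d[0]-c*d[1],-d[2]])/.03).round(3), "turn", None if yaw is None else round(-(np.degrees(yaw-a))/180,4))
E
R='[0.99,-0.5,-0.08,0,0,0,85]'
python3 -m jog '[[0.99,-0.5,-0.08,0,0,0,85],[0.99,-0.5,-0.08,0,0,0,85],[0.99,-0.5,-0.08,0,0,0,85],[0.99,-0.5,-0.08,0,0,0,85],[0.99,-0.5,-0.08,0,0,0,85],[0.99,-0.5,-0.08,0,0,0,85],[0.99,-0.5,-0.08,0,0,0,85],[0.99,-0.5,-0.08,0,0,0,85],[0.99,-0.5,-0.08,0,0,0,85],[0.99,-0.5,-0.08,0,0,0,85],[0.99,-0.5,-0.08,0,0,0,85],[0.99,-0.5,-0.08,0,0,0,85]]' 40
python3 -m jog '[[0.99,-0.5,0,0,0,0,85],[0.99,-0.5,0,0,0,0,85],[0.99,-0.5,0,0,0,0,85],[0.9,-0.5,0,0,0,0,85],[0,0,0,0,0,-0.0445,85],[0,0,0,0,0,-0.0445,85],[0,0,0,0,0,-0.0445,85],[0,0,0,0,0,-0.0445,85],[0,0,0,0,0,-0.0445,85],[0,0,0,0,0,-0.0445,85],[0,0,0,0,0,-0.0445,85],[0,0,0,0,0,-0.0445,85]]'
python3 - <<'E'
from h import *
go(.5608,-.2455,.134,np.radians(79.4))
s=grab_frame("side");t=grab_frame("top")
print(onz(t,(322.7,174.8),.045))
f=t["frame"]; a=cv2.resize(f[130:210,290:390],None,fx=4,fy=4,interpolation=cv2.INTER_CUBIC)
g=s["frame"]; b=cv2.resize(g[190:290,230:320],None,fx=4,fy=4,interpolation=cv2.INTER_CUBIC)
W=np.zeros((400,770,3),np.uint8); W[:320,:400]=a; W[:,410:]=b; save("grip.png",W)
print("proj top",proj(t,[[.5608,-.2455,.165],[.5608,-.2455,.045]]),"side",proj(s,[[.5608,-.2455,.165],[.5608,-.2455,.045]]))
E
```

```text
t: 2.35
position: [0.4624, -0.3338, 0.2483]
ee_rot: [3.141, -0.0, 0.268]
contact_force: [0.0, 0.4, -0.3]
gripper_width: 0.993
grip_force: 0.0
t: 3.55
position: [0.5575, -0.2462, 0.248]
ee_rot: [3.142, 0.0, 1.392]
contact_force: [0.4, 0.5, 0.6]
gripper_width: 0.999
grip_force: 0.0
t 3.55 pos [ 0.5575 -0.2462  0.248 ] rot [3.142 0.    1.392] F [0.4 0.5 0.6] w 0.999 shares [0.044 0.103 3.801] turn 0.002
[ 0.56196348 -0.24740565  0.045     ]
proj top [[329.51227094 168.51336896]
 [322.10014264 175.17308583]] side [[268.67300009 225.75912105]
 [267.95487653 253.66730026]]
```

View pics/grip.png

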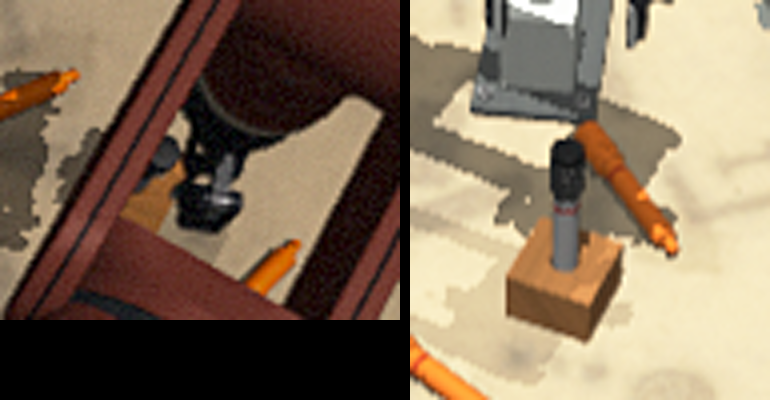

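The side crop shows the black drift upright, with its handle top at (568,145). Both orange ones now seem to be lying down, and the gripper isn't where I expected it. I'll check the full frames.

Run:
```python
from h import *
s=grab_frame("side");t=grab_frame("top")
W=np.hstack([s["frame"][80:330,100:500],t["frame"][80:330,100:500]]); save("full2.png",W)
P=observe()["position"]; print(proj(s,[P]),proj(t,[P]),observe()["t"])
```

```text
[[268.08255483 204.80796113]] [[336.01697869 164.19751915]] 3.75
```

View pics/full2.png

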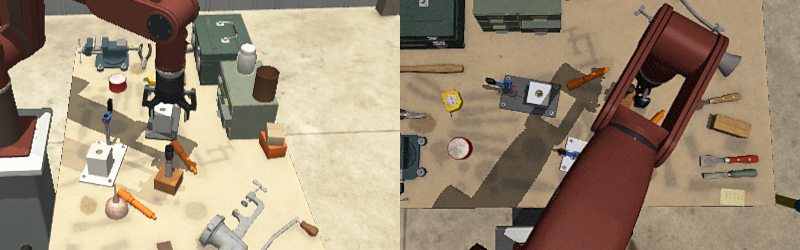

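Both orange look-alikes have toppled, now at side-crop (185,157) and (137,203). They aren't part of the job, and the black drift's position agrees with both cameras. Next I descend and grip.

```bash
python3 -m jog '[[0.02,0.115,0.8,0,0,0.002,85],[0,0,1,0,0,0,85],[0,0,1,0,0,0,85],[0,0,1,0,0,0,85],[0,0,0,0,0,0,85],[0,0,0,0,0,0,10],[0,0,0,0,0,0,10],[0,0,0,0,0,0,10],[0,0,0,0,0,0,10],[0,0,0,0,0,0,10],[0,0,0,0,0,0,10],[0,0,0,0,0,0,10]]' 100
python3 -c "
from h import *
go(.561,-.246,.134,np.radians(79.4))"
```

```text
t: 4.95
position: [0.5623, -0.247, 0.1361]
ee_rot: [3.138, 0.001, 1.38]
contact_force: [0.2, 0.7, 5.9]
gripper_width: 0.265
grip_force: 97.9
t 4.95 pos [ 0.5623 -0.247   0.1361] rot [3.138e+00 1.000e-03 1.380e+00] F [0.2 0.7 5.9] w 0.265 shares [ 0.023 -0.048  0.071] turn -0.0019
```

```bash
python3 -m jog '[[0,0,-0.5,0,0,0,10],[0,0,-0.8,0,0,0,10],[0,0,-1,0,0,0,10],[0,0,-1,0,0,0,10],[0,0,-0.9,0,0,0,10]]'
python3 - <<'E'
from h import *
go(.561,.0137,.26,np.radians(79.4))
s=grab_frame("side");t=grab_frame("top")
o=observe();P=o["position"];print(proj(s,[P]),o["gripper_width"],o["grip_force"])
for M in masks_of("drift_grip",s)[:3]: print(M["conf"],M["box"])
save("lift.png",cv2.resize(s["frame"][130:290,200:340],None,fx=4,fy=4)[:600])
E
```

```text
t: 5.45
position: [0.5607, -0.2461, 0.2619]
ee_rot: [-3.141, -0.0, 1.38]
contact_force: [-0.4, -0.2, -2.6]
gripper_width: 0.258
grip_force: 98.8
t 5.45 pos [ 0.5607 -0.2461  0.2619] rot [-3.141 -0.     1.38 ] F [-0.4 -0.2 -2.6] w 0.258 shares [ 8.504 -1.633  0.063] turn -0.0019
[[270.14359611 200.32928864]] 0.2596937020751967 98.89796018600464
0.89 [218.4, 269.9, 257.7, 300.5]
0.78 [272.9, 218.6, 296.1, 251.5]
0.63 [265.2, 190.3, 273.8, 233.7]
```

View pics/lift.png

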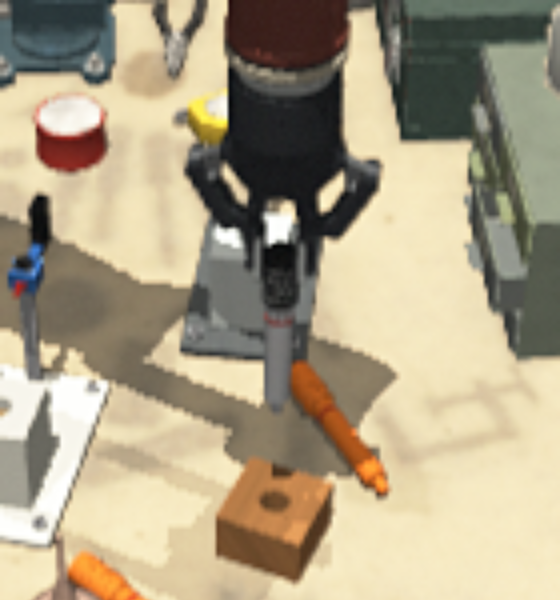

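The drift hangs free and upright in the gripper (tip at crop (275,407), red band at (280,320)), and the stand hole is empty at (274,500). I carry it over the bore.

```bash
python3 -m jog '[[0.6,-0.11,0,0,0,-0.0019,10],[1,-0.19,0,0,0,0,10],[1,-0.19,0,0,0,0,10],[1,-0.19,0,0,0,0,10],[1,-0.19,0,0,0,0,10],[1,-0.19,0,0,0,0,10],[1,-0.19,0,0,0,0,10],[1,-0.19,0,0,0,0,10],[0.7,-0.14,0,0,0,0,10],[0.2,-0.04,0,0,0,0,10],[0,0,0,0,0,0,10]]'
python3 - <<'E'
from h import *
s=grab_frame("side");t=grab_frame("top")
go(.561,.0137,.26,np.radians(79.4))
print("bore top",onz(t,(238.6,173.4),.092),"bore side",onz(s,(262.1,188.7),.092))
P=observe()["position"]; print("axis proj side grip,band,tip",proj(s,[P+[0,0,.008],P-[0,0,.027],P-[0,0,.119],[P[0],P[1],.092]]))
save("bore.png",np.hstack([cv2.resize(s["frame"][130:230,225:305],None,fx=5,fy=5,interpolation=cv2.INTER_CUBIC),cv2.resize(t["frame"][125:225,180:260],None,fx=5,fy=5,interpolation=cv2.INTER_CUBIC)]))
E
```

```text
t: 6.7
position: [0.559, 0.0146, 0.2581]
ee_rot: [-3.138, 0.0, 1.388]
contact_force: [-0.1, 0.1, -2.3]
gripper_width: 0.259
grip_force: 98.8
t 6.8 pos [0.5597 0.013  0.2589] rot [-3.140e+00  1.000e-03  1.386e+00] F [ 0.4 -0.4 -1.6] w 0.26 shares [ 0.033  0.04  -0.038] turn 0.0001
bore top [0.5610937  0.01374373 0.092     ] bore side [0.55888449 0.01377144 0.092     ]
axis proj side grip,band,tip [[262.88434594 146.95616773]
 [262.76854291 155.82103709]
 [262.47943849 177.95234846]
 [262.33717526 188.84278004]]
```

View pics/bore.png

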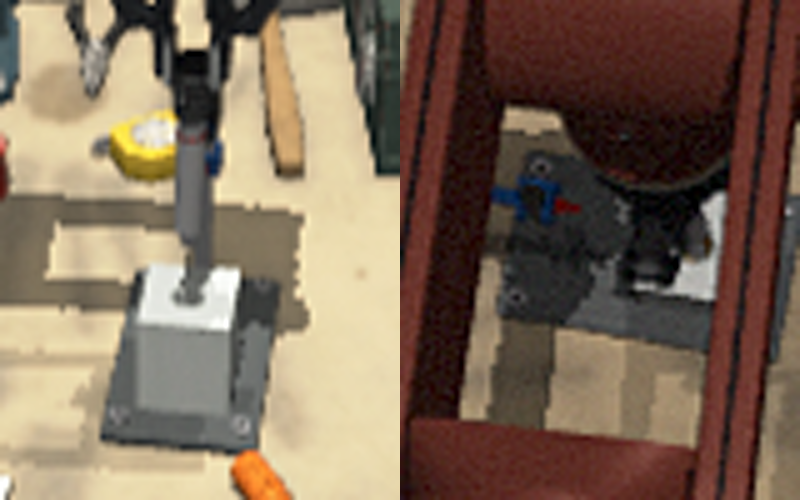

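In the side crop, the shaft (about x=187, tip row 240) lines up with the bore mouth at (188,297) to within about 1 mm. I lower it in stages.

```bash
python3 -m jog '[[0.025,0,0.4,0,0,0,10],[0,0,0.5,0,0,0,10],[0,0,0.5,0,0,0,10],[0,0,0.4,0,0,0,10],[0,0,0.3,0,0,0,10]]'
python3 -m jog '[[0,0,0.12,0,0,0,10],[0,0,0.12,0,0,0,10],[0,0,0.1,0,0,0,10]]'
python3 -c "
from h import *
o=observe();print(o['position'],o['contact_force'],o['wrist_torque'])"
```

```text
t: 7.3
position: [0.5595, 0.0139, 0.1947]
ee_rot: [-3.139, 0.0, 1.385]
contact_force: [-0.6, 0.6, -2.4]
gripper_width: 0.263
grip_force: 98.8
t: 7.6
position: [0.5605, 0.0141, 0.187]
ee_rot: [3.141, -0.0, 1.386]
contact_force: [-0.9, -0.0, -2.1]
gripper_width: 0.265
grip_force: 98.8
[0.56053942 0.01411023 0.18698223] [-9.11196284e-01 -8.16427908e-05 -2.07354147e+00] [0.06050336 0.23976487 0.01554241]
```

```bash
python3 -m jog '[[0,0,0.07,0,0,0,10],[0,0,0.07,0,0,0,10],[0,0,0.07,0,0,0,10],[0,0,0.07,0,0,0,10],[0,0,0.06,0,0,0,10]]'
python3 -m jog '[[0,0,0.06,0,0,0,10],[0,0,0.06,0,0,0,10],[0,0,0.06,0,0,0,10],[0,0,0.05,0,0,0,10],[0,0,0.05,0,0,0,10]]'
```

```text
t: 8.1
position: [0.5604, 0.014, 0.1765]
ee_rot: [3.141, -0.0, 1.386]
contact_force: [-0.3, 1.0, -3.4]
gripper_width: 0.26
grip_force: 98.8
t: 8.6
position: [0.5609, 0.0139, 0.1694]
ee_rot: [3.14, -0.0, 1.386]
contact_force: [-3.9, 0.4, 7.0]
gripper_width: 0.261
grip_force: 99.7
```

The ring is dragging at about 7 N. I push on in 2 mm calls, with a guard that skips the rest once the force rises.

```bash
cat > ok.py <<'E'
from plant import observe
o=observe(); f=o["contact_force"]; print(round(o["t"],2),o["position"].round(4),f.round(1)); raise SystemExit(0 if f[2]<10.5 and abs(f[0])+abs(f[1])<8 else 1)
E
python3 -m jog '[[0,-0.017,0.03,0,0,0,10],[0,0,0.03,0,0,0,10]]' >/dev/null && python3 ok.py &&
python3 -m jog '[[0,0,0.03,0,0,0,10],[0,0,0.03,0,0,0,10]]' >/dev/null && python3 ok.py &&
python3 -m jog '[[0,0,0.03,0,0,0,10],[0,0,0.03,0,0,0,10]]' >/dev/null && python3 ok.py &&
python3 -m jog '[[0,0,0.03,0,0,0,10],[0,0,0.03,0,0,0,10]]' >/dev/null && python3 ok.py &&
python3 -m jog '[[0,0,0.03,0,0,0,10],[0,0,0.03,0,0,0,10]]' >/dev/null && python3 ok.py &&
python3 -m jog '[[0,0,0.03,0,0,0,10],[0,0,0.03,0,0,0,10]]' >/dev/null && python3 ok.py
```

```text
8.8 [0.5607 0.014  0.1678] [-1.2 -0.3  5.9]
9.0 [0.5606 0.014  0.166 ] [-2.1 -0.7  6.4]
9.2 [0.5606 0.0139 0.1642] [-2.2 -0.5  5.6]
9.4 [0.5606 0.0139 0.1624] [-1.9 -0.2  6.5]
9.6 [0.5605 0.0139 0.1605] [-2.5  0.2  5.8]
9.8 [0.5605 0.0138 0.1588] [-2.   0.1  5.1]
```

```bash
python3 -m jog '[[0,-0.01,0.03,0,0,0,10],[0,0,0.03,0,0,0,10]]' >/dev/null && python3 ok.py &&
python3 -m jog '[[0,0,0.03,0,0,0,10],[0,0,0.03,0,0,0,10]]' >/dev/null && python3 ok.py &&
python3 -m jog '[[0,0,0.03,0,0,0,10],[0,0,0.03,0,0,0,10]]' >/dev/null && python3 ok.py &&
python3 -m jog '[[0,0,0.03,0,0,0,10],[0,0,0.03,0,0,0,10]]' >/dev/null && python3 ok.py &&
python3 -m jog '[[0,0,0.03,0,0,0,10],[0,0,0.03,0,0,0,10]]' >/dev/null && python3 ok.py &&
python3 -m jog '[[0,0,0.03,0,0,0,10],[0,0,0.03,0,0,0,10]]' >/dev/null && python3 ok.py &&
python3 -m jog '[[0,0,0.03,0,0,0,10],[0,0,0.03,0,0,0,10]]' >/dev/null && python3 ok.py &&
python3 -m jog '[[0,0,0.03,0,0,0,10],[0,0,0.03,0,0,0,10]]' >/dev/null && python3 ok.py
```

```text
10.0 [0.5604 0.0139 0.157 ] [-2.5 -0.3  5.4]
10.2 [0.5603 0.0138 0.1552] [-2.5  0.4  5.2]
10.4 [0.5603 0.0138 0.1534] [-2.6 -0.8  7.1]
10.6 [0.5603 0.0138 0.1516] [-3.5 -1.3  6.8]
10.8 [0.5602 0.0137 0.1498] [-4.1 -2.   6.8]
11.0 [0.5602 0.0137 0.1481] [-3.3 -1.   7. ]
11.2 [0.5601 0.0136 0.1463] [-4.3 -1.2  6.4]
11.4 [0.5601 0.0136 0.1446] [-4.2 -1.6  7.7]
```

```bash
python3 -m jog '[[-0.01,-0.03,0.03,0,0,0,10],[0,0,0.03,0,0,0,10]]' >/dev/null && python3 ok.py &&
python3 -m jog '[[0,0,0.03,0,0,0,10],[0,0,0.03,0,0,0,10]]' >/dev/null && python3 ok.py &&
python3 -m jog '[[0,0,0.03,0,0,0,10],[0,0,0.03,0,0,0,10]]' >/dev/null && python3 ok.py &&
python3 -m jog '[[0,0,0.03,0,0,0,10],[0,0,0.03,0,0,0,10]]' >/dev/null && python3 ok.py &&
python3 -m jog '[[0,0,0.03,0,0,0,10],[0,0,0.03,0,0,0,10]]' >/dev/null && python3 ok.py
```

```text
11.6 [0.5598 0.0135 0.1429] [-2.6 -0.9  6.2]
11.8 [0.5598 0.0134 0.1412] [-4.1 -1.7 10.4]
12.0 [0.5601 0.0133 0.141 ] [-8.2 -1.5 19.8]
```

It bottomed at z=0.141, a clear steep rise to 19.8 N. I ease off slightly to about 17 N, take out the side load, and hold.

```bash
python3 -m jog '[[0,-0.02,-0.015,0,0,0,10],[0,-0.01,0,0,0,0,10]]' >/dev/null; python3 ok.py
python3 -m jog '[[0,0,0,0,0,0,10]]' >/dev/null; python3 ok.py
```

```text
12.2 [0.5598 0.0134 0.1411] [-1.9 -2.2 11. ]
12.3 [0.5598 0.0134 0.141 ] [-2.2 -3.6 11.1]
```

```bash
python3 -m jog '[[0,0,0.01,0,0,0,10],[0,0,0,0,0,0,10]]' >/dev/null; python3 ok.py
python3 -m jog '[[0,0,0.008,0,0,0,10],[0,0,0,0,0,0,10]]' >/dev/null; python3 ok.py
```

```text
12.5 [0.5598 0.0134 0.141 ] [-3.9 -1.8 12.5]
12.7 [0.5598 0.0134 0.141 ] [-3.5 -2.4 14. ]
```

```bash
python3 -m jog '[[0,0,0.016,0,0,0,10],[0,0,0,0,0,0,10]]' >/dev/null; python3 ok.py
python3 -m jog '[[0,0,0,0,0,0,10],[0,0,0,0,0,0,10],[0,0,0,0,0,0,10],[0,0,0,0,0,0,10]]' >/dev/null; python3 ok.py
python3 -m jog '[[0,0,0,0,0,0,10],[0,0,0,0,0,0,10],[0,0,0,0,0,0,10],[0,0,0,0,0,0,10]]' ; python3 ok.py
```

```text
12.9 [0.5599 0.0134 0.141 ] [-5.2 -1.2 16.3]
13.3 [0.5599 0.0134 0.141 ] [-4.7 -1.8 16.6]
t: 13.7
position: [0.5599, 0.0134, 0.141]
ee_rot: [3.136, 0.001, 1.386]
contact_force: [-5.4, -1.9, 16.3]
gripper_width: 0.263
grip_force: 101.0
13.7 [0.5599 0.0134 0.141 ] [-5.4 -1.9 16.3]
```

```bash
python3 -m jog '[[0,-0.02,-0.05,0,0,0,10],[0,0,0,0,0,0,10]]' >/dev/null; python3 ok.py
python3 -m jog '[[0,0,0,0,0,0,70],[0,0,0,0,0,0,70],[0,0,0,0,0,0,70],[0,0,0,0,0,0,70],[0,0,0,0,0,0,70]]' 40
python3 ok.py
python3 - <<'E'
from h import *
s=grab_frame("side");P=observe()["position"]
save("rel.png",cv2.resize(s["frame"][100:220,210:310],None,fx=5,fy=5,interpolation=cv2.INTER_CUBIC))
c=np.array([.5599,.0136,0]);print("band pred(z=.114) top .172",(proj(s,[c+[0,0,.114],c+[0,0,.172]])-[210,100]+.5)*5)
E
```

```text
13.9 [0.5592 0.0137 0.1411] [-1.2 -1.5  9.5]
t: 14.4
position: [0.557, 0.0144, 0.1382]
ee_rot: [-3.141, 0.0, 1.386]
contact_force: [0.3, -0.0, 0.3]
gripper_width: 0.817
grip_force: 0.0
14.4 [0.557  0.0144 0.1382] [ 0.3 -0.   0.3]
band pred(z=.114) top .172 [[264.81134461 421.34006382]
 [265.69851982 353.94852707]]
```

View pics/rel.png

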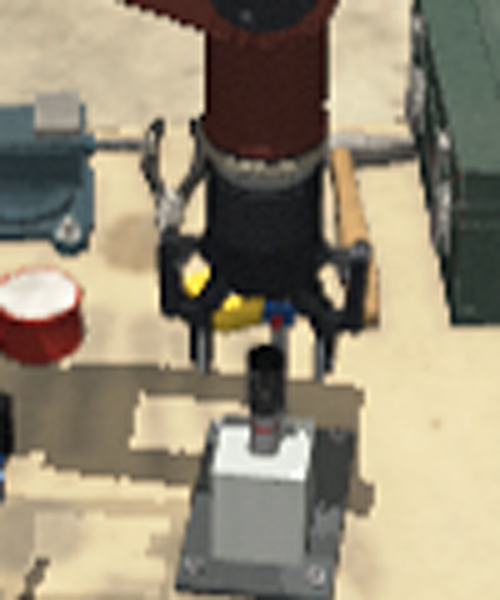

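Released. The drift stands upright with the band just above the block, at about crop (265,430). I raise clear and measure the band and pointer.

```bash
python3 -m jog '[[0,0,-0.6,0,0,0,70],[0,0,-1,0,0,0,70],[0,0,-1,0,0,0,70],[0,0,-1,0,0,0,70],[0,0,-0.6,0,0,0,70]]'
cat > meas.py <<'E'
from h import *
def red(p,box):
    l,t,r,b=box; f=p["frame"][t:b,l:r].astype(float); w=np.clip(f[:,:,0]-f[:,:,1:].max(2)-25,0,None); ys,xs=np.mgrid[t:b,l:r]
    return w.sum(), (np.array([(w*xs).sum(),(w*ys).sum()])/w.sum()).round(2), w.round()
if __name__=="__main__":
    s=grab_frame("side");t=grab_frame("top"); np.set_printoptions(linewidth=200)
    f=np.hstack([cv2.resize(s["frame"][130:230,240:300],None,fx=6,fy=6,interpolation=cv2.INTER_CUBIC),cv2.resize(t["frame"][140:240,180:250],None,fx=6,fy=6,interpolation=cv2.INTER_CUBIC)]); save("meas.png",f[:600,:800])
    S,c,w=red(s,(256,178,270,194)); print("band",c,S); print(w.astype(int))
    S,c,w=red(s,(256,145,280,178)); print("ptr",c,S); print(w.astype(int))
    B=np.array([.5599,.0136,0]); Y=np.array([.184,.983,0])
    for z in (.108,.112,.116): print("band at",z,proj(s,[B+[0,0,z]]))
    for z in (.142,.146,.15): print("ptr tip at",z,proj(s,[B+.064*Y+[0,0,z]]),"post axis",proj(s,[B+.09*Y+[0,0,z]]))
    print("drift top z",proj(s,[B+[0,0,.170]]))
    print("lug plan from top px",onz(t,(190,160.3),.187))
    go(.5847,.1463,.25,np.radians(79.4))
E
python3 meas.py
```

```text
t: 14.95
position: [0.5581, 0.0143, 0.2674]
ee_rot: [3.138, -0.0, 1.386]
contact_force: [-0.3, 0.1, -0.1]
gripper_width: 0.82
grip_force: 0.0
band [262.04 185.55] 51.0
[[ 0  0  0  0  0  0  0  0  0  0  0  0  0  0]
 [ 0  0  0  0  0  0  0  0  0  0  0  0  0  0]
 [ 0  0  0  0  0  0  0  0  0  0  0  0  0  0]
 [ 0  0  0  0  0  0  0  0  0  0  0  0  0  0]
 [ 0  0  0  0  0  0  0  0  0  0  0  0  0  0]
 [ 0  0  0  0  0  0  0  0  0  0  0  0  0  0]
 [ 0  0  0  0  0  0  0  0  0  0  0  0  0  0]
 [ 0  0  0  0  0 13  3  7  0  0  0  0  0  0]
 [ 0  0  0  0  0  5 10 13  0  0  0  0  0  0]
 [ 0  0  0  0  0  0  0  0  0  0  0  0  0  0]
 [ 0  0  0  0  0  0  0  0  0  0  0  0  0  0]
 [ 0  0  0  0  0  0  0  0  0  0  0  0  0  0]
 [ 0  0  0  0  0  0  0  0  0  0  0  0  0  0]
 [ 0  0  0  0  0  0  0  0  0  0  0  0  0  0]
 [ 0  0  0  0  0  0  0  0  0  0  0  0  0  0]
 [ 0  0  0  0  0  0  0  0  0  0  0  0  0  0]]
ptr [269.55 155.75] 465.0
[[ 0  0  0  0  0  0  0  0  0  0  0  0  0  0  0  0  0  0  0  0  0  0 12 17]
 [ 0  0  0  0  0  0  0  0  0  0  0  0  0  0  0  0  0  0  0  0  0  0 10 18]
 [ 0  0  0  0  0  0  0  0  0  0  0 
[... 2208 characters left out ...]
 0  0]
 [ 0  0  0  0  0  0  0  0  0  0  0  0  0  0  0  0  0  0  0  0  0  0  0  0]]
band at 0.108 [[262.44437234 185.12747147]]
band at 0.112 [[262.45629406 184.22187465]]
band at 0.116 [[262.46825314 183.31343968]]
ptr tip at 0.142 [[264.74581818 166.05335217]] post axis [[265.60300989 161.65410655]]
ptr tip at 0.146 [[264.76109153 165.13292493]] post axis [[265.61940875 160.73775236]]
ptr tip at 0.15 [[264.77641197 164.20965942]] post axis [[265.63585758 159.81860557]]
drift top z [[262.63344839 170.76489112]]
lug plan from top px [0.5835144  0.14397163 0.187     ]
t 15.05 pos [0.559  0.0142 0.2681] rot [ 3.135 -0.     1.386] F [-0.5  0.2  0.7] w 0.819 shares [4.487 0.033 0.603] turn 0.0001
```

View pics/meas.png

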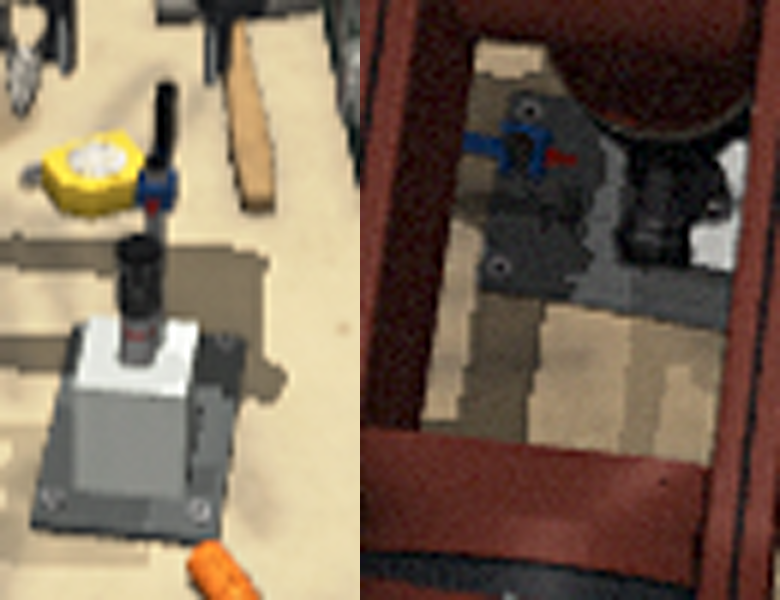

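In this view the red band is at side px (262.0,185.6), which fits z≈0.112. The pointer tip is at (265,164.5), which fits z≈0.145, so about 33 mm to slide. To get the levels right, I touch the drift top lightly with closed fingertips (58 mm above the band). Then I push the lug top (41 mm above the pointer) down with the same fingertips to 17 mm below that height.

```bash
python3 -m jog '[[0,0,0.3,0,0,0,0],[0,0,0.5,0,0,0,0],[0,0,0.5,0,0,0,0],[0,0,0.5,0,0,0,0],[0,0,0.3,0,0,0,0],[0,0,0.1,0,0,0,0],[0,0,0,0,0,0,0],[0,0,0,0,0,0,0]]' 
python3 ok.py
cat > free.py <<'E'
from plant import observe
o=observe(); f=o["contact_force"]; print(round(o["t"],2),o["position"].round(4),f.round(1),round(float(o["gripper_width"]),3)); raise SystemExit(0 if f[2]<1.7 else 1)
E
python3 -m jog '[[0,0,0.03,0,0,0,0],[0,0,0.03,0,0,0,0]]' >/dev/null; python3 free.py &&
python3 -m jog '[[0,0,0.03,0,0,0,0]]' >/dev/null && python3 free.py &&
python3 -m jog '[[0,0,0.03,0,0,0,0]]' >/dev/null && python3 free.py &&
python3 -m jog '[[0,0,0.03,0,0,0,0]]' >/dev/null && python3 free.py &&
python3 -m jog '[[0,0,0.03,0,0,0,0]]' >/dev/null && python3 free.py &&
python3 -m jog '[[0,0,0.03,0,0,0,0]]' >/dev/null && python3 free.py
```

```text
t: 15.85
position: [0.5577, 0.0143, 0.1992]
ee_rot: [3.14, -0.0, 1.386]
contact_force: [0.1, 0.2, 0.4]
gripper_width: -0.002
grip_force: 0.0
15.85 [0.5577 0.0143 0.1992] [0.1 0.2 0.4]
16.05 [0.5577 0.0143 0.1975] [-0.4  0.1  0. ] -0.002
16.15 [0.5574 0.0143 0.1962] [ 0.2  0.6 -0.5] -0.003
16.25 [0.5573 0.0143 0.1951] [ 0.3  0.3 -1.3] 0.004
16.35 [0.5572 0.0143 0.194 ] [ 0.5 -1.1  0.1] 0.002
16.45 [0.5572 0.0143 0.193 ] [-0.2  0.1 -0.2] -0.003
16.55 [0.5572 0.0143 0.1921] [-0.1 -0.2  0. ] 0.003
```

```bash
python3 -m jog '[[0,0,0.06,0,0,0,0],[0,0,0.06,0,0,0,0],[0,0,0.04,0,0,0,0]]' >/dev/null; python3 free.py &&
python3 -m jog '[[0,0,0.03,0,0,0,0]]' >/dev/null && python3 free.py &&
python3 -m jog '[[0,0,0.03,0,0,0,0]]' >/dev/null && python3 free.py &&
python3 -m jog '[[0,0,0.03,0,0,0,0]]' >/dev/null && python3 free.py &&
python3 -m jog '[[0,0,0.03,0,0,0,0]]' >/dev/null && python3 free.py &&
python3 -m jog '[[0,0,0.03,0,0,0,0]]' >/dev/null && python3 free.py &&
python3 -m jog '[[0,0,0.03,0,0,0,0]]' >/dev/null && python3 free.py &&
python3 -m jog '[[0,0,0.03,0,0,0,0]]' >/dev/null && python3 free.py &&
python3 -m jog '[[0,0,0.03,0,0,0,0]]' >/dev/null && python3 free.py &&
python3 -m jog '[[0,0,0.03,0,0,0,0]]' >/dev/null && python3 free.py
```

```text
16.85 [0.5571 0.0143 0.1872] [ 0.4 -0.1 -0.3] 0.001
16.95 [0.5571 0.0143 0.1863] [-0.  -0.5  0.7] 0.001
17.05 [0.5572 0.0143 0.1856] [ 0.6 -1.4 -0.1] -0.003
17.15 [0.5572 0.0143 0.1847] [-0.5 -0.5 -0.7] -0.001
17.25 [0.5572 0.0143 0.1838] [ 0.8  0.1 -0.9] -0.003
17.35 [0.5572 0.0143 0.1829] [ 0.1  0.1 -0.2] 0.003
17.45 [0.5572 0.0143 0.182 ] [ 0.3 -0.5  0.5] 0.004
17.55 [0.5572 0.0143 0.1811] [-0.4  0.7  0.4] -0.001
17.65 [0.5572 0.0144 0.1802] [ 0.3 -1.3  0.1] 0.001
17.75 [0.5572 0.0143 0.1793] [-0.5  0.5 -0.2] 0.0
```

```bash
python3 -m jog '[[0,0,0.03,0,0,0,0]]' >/dev/null; python3 free.py &&
python3 -m jog '[[0,0,0.03,0,0,0,0]]' >/dev/null && python3 free.py &&
python3 -m jog '[[0,0,0.03,0,0,0,0]]' >/dev/null && python3 free.py &&
python3 -m jog '[[0,0,0.03,0,0,0,0]]' >/dev/null && python3 free.py &&
python3 -m jog '[[0,0,0.03,0,0,0,0]]' >/dev/null && python3 free.py &&
python3 -m jog '[[0,0,0.03,0,0,0,0]]' >/dev/null && python3 free.py &&
python3 -m jog '[[0,0,0.03,0,0,0,0]]' >/dev/null && python3 free.py &&
python3 -m jog '[[0,0,0.03,0,0,0,0]]' >/dev/null && python3 free.py
```

```text
17.85 [0.5572 0.0143 0.1784] [-0.6 -0.  -0.6] 0.003
17.95 [0.5572 0.0143 0.1775] [-0.4  0.5  0.6] -0.001
18.05 [0.5572 0.0143 0.1765] [ 0.   0.4 -0.3] 0.001
18.15 [0.5572 0.0143 0.1756] [-0.2 -0.2  0.9] 0.001
18.25 [0.5572 0.0143 0.1747] [-0.3  0.4  0.1] -0.001
18.35 [0.5572 0.0143 0.1739] [ 0.4 -0.4 -0.9] 0.0
18.45 [0.5572 0.0143 0.1729] [ 0.2 -0.6  0.3] -0.001
18.55 [0.5572 0.0143 0.1721] [-0.6 -0.3 -0.4] -0.001
```

```bash
python3 - <<'E'
from h import *
s=grab_frame("side"); 
for M in masks_of("drift_grip",s)[:4]: print(round(M["conf"],2),M["box"])
from meas import red
print(red(s,(256,178,270,194))[:2])
E
python3 -m jog '[[0,0,0.03,0,0,0,0]]' >/dev/null; python3 free.py &&
python3 -m jog '[[0,0,0.03,0,0,0,0]]' >/dev/null && python3 free.py &&
python3 -m jog '[[0,0,0.03,0,0,0,0]]' >/dev/null && python3 free.py &&
python3 -m jog '[[0,0,0.03,0,0,0,0]]' >/dev/null && python3 free.py &&
python3 -m jog '[[0,0,0.03,0,0,0,0]]' >/dev/null && python3 free.py &&
python3 -m jog '[[0,0,0.03,0,0,0,0]]' >/dev/null && python3 free.py
```

```text
0.88 [217.5, 268.2, 257.5, 299.9]
0.67 [271.8, 218.7, 296.3, 255.5]
0.58 [262.8, 169.1, 265.4, 192.4]
0.45 [242.1, 154.4, 257.3, 166.6]
(np.float64(55.0), array([262.04, 185.58]))
18.75 [0.5573 0.0143 0.1713] [ 1.5 -0.  -0.7] 0.0
18.85 [0.5572 0.0143 0.1703] [0.4 0.1 0.5] -0.0
18.95 [0.5572 0.0143 0.1694] [ 0.6  1.1 -0.1] 0.001
19.05 [0.5572 0.0143 0.1684] [1.4 0.  0. ] -0.002
19.15 [0.5572 0.0143 0.1676] [-0.6  0.9  0. ] -0.002
19.25 [0.5572 0.0143 0.1666] [0.1 0.2 0.9] -0.001
```

Run:
```python
from h import *
s=grab_frame("side"); t=grab_frame("top")
save("last.png",np.hstack([cv2.resize(s["frame"][130:205,235:290],None,fx=8,fy=8,interpolation=cv2.INTER_CUBIC),cv2.resize(t["frame"][125:200,195:240],None,fx=8,fy=8,interpolation=cv2.INTER_CUBIC)]))
P=observe()["position"]; print((proj(s,[P])-[235,130]+.5)*8)
```

```text
[[218.11757905 335.74023301]]
```

View pics/last.png

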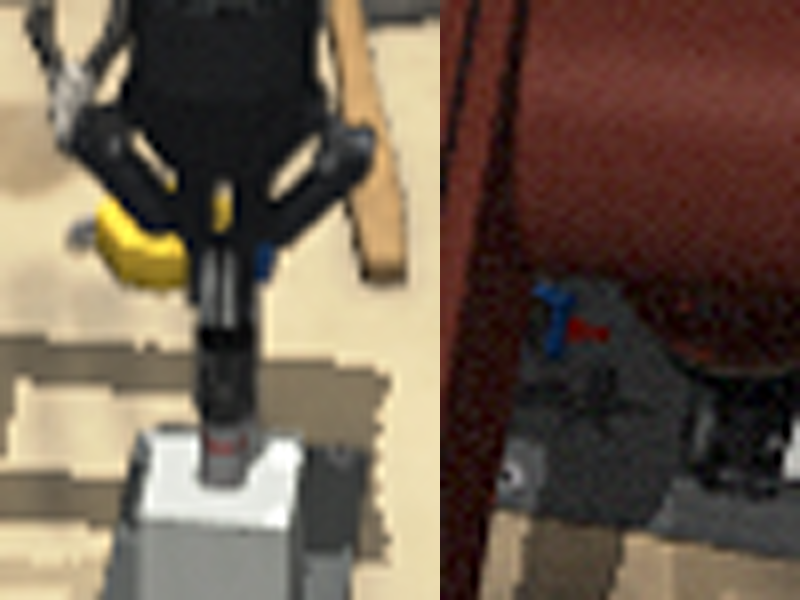

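The fingertips (around (222,325)) hang right at the top of the drift's handle, with the band at (225,445). Contact should come within a few mm, so I keep creeping.

```bash
python3 -m jog '[[0,0,0.03,0,0,0,0]]' >/dev/null; python3 free.py &&
python3 -m jog '[[0,0,0.03,0,0,0,0]]' >/dev/null && python3 free.py &&
python3 -m jog '[[0,0,0.03,0,0,0,0]]' >/dev/null && python3 free.py &&
python3 -m jog '[[0,0,0.03,0,0,0,0]]' >/dev/null && python3 free.py &&
python3 -m jog '[[0,0,0.03,0,0,0,0]]' >/dev/null && python3 free.py &&
python3 -m jog '[[0,0,0.03,0,0,0,0]]' >/dev/null && python3 free.py &&
python3 -m jog '[[0,0,0.03,0,0,0,0]]' >/dev/null && python3 free.py &&
python3 -m jog '[[0,0,0.03,0,0,0,0]]' >/dev/null && python3 free.py
```

```text
19.45 [0.5573 0.0143 0.1659] [-0.6  0.5 -0.2] -0.001
19.55 [0.5572 0.0143 0.1649] [-0.5  0.1  0.2] -0.002
19.65 [0.5572 0.0143 0.164 ] [-0.  -0.2 -0.9] 0.0
19.75 [0.5571 0.0143 0.163 ] [ 0.7  1.5 -0.6] 0.0
19.85 [0.5572 0.0143 0.1621] [-0.4 -0.4 -0.5] 0.002
19.95 [0.5572 0.0143 0.1612] [-0.3  0.2 -0.3] 0.004
20.05 [0.5572 0.0143 0.1604] [-1.5  0.3 -0.4] 0.002
20.15 [0.5572 0.0143 0.1595] [ 0.3 -0.4 -0.3] 0.004
```

```bash
python3 - <<'E'
from h import *
from meas import red
s=grab_frame("side"); np.set_printoptions(linewidth=220)
print(observe()["position"],red(s,(256,178,270,194))[:2])
print(s["frame"][156:196,254:274].astype(int).mean(2).round().astype(int))
E
python3 -m jog '[[0,0,0.03,0,0,0,0]]' >/dev/null; python3 free.py &&
python3 -m jog '[[0,0,0.03,0,0,0,0]]' >/dev/null && python3 free.py &&
python3 -m jog '[[0,0,0.03,0,0,0,0]]' >/dev/null && python3 free.py
```

```text
[0.55705123 0.01434528 0.15926219] (np.float64(54.0), array([262.07, 185.54]))
[[ 25  18  20  22  24  26  19  48 128 149  15  23  22  21  56 128   9  17  28  35]
 [ 34  21  24  24  24  24  21  50 123  98  16  20  21  21  16  16  20  28  32  32]
 [ 32  28  21  23  20  22  18  49 122  56  19  22  23  20  21  23  29  34  32  27]
 [ 32  32  21  23  26  22  24  42  97  24  21  23  24  24  23  31  33  31  27  38]
 [ 28  27  20  20  27  22  23  22  35  24  21  25  24  24  21  33  29  26  36 103]
 [ 72  92  87  46  29  24  24  20  18  22  24  25  24  23  25  25  23  33 103 185]
 [107 122 118  86  48  24  23  26  19  21  21  23  19  30  39  59  80  98 184 216]
 [109 112 106  97  59  30  68 102  26  48  29  23  26  37  65 138 175 179 216 213]
 [ 98  98  94  86  50  34  98 130  44  94  43  22  26  42  73 181 215 209 208 211]
 [ 87  89  80  75  60  35  97 112  53 116  44  17  33  99 143 204 213 209 208 209]
 [133 121 157 149  88  31  94 101  57 114  50  16  44 135 209 220 215 213 210 210]
 [190 181 205 198 102  35  95  88  59 115  53  14  41 137 222 216 214 212 211 210]
 [204 202 199 188  98  36
[... 1697 characters left out ...]
244 244 245 118  53]
 [237 231 230 230 228 169  87 108 111 108  94 110 231 232 229 227 229 228  99  57]
 [235 230 230 231 231 205 124 119 105 100  99 154 231 230 228 229 232 231  74  56]
 [234 231 229 230 232 233 205 195 185 183 186 220 232 229 229 230 232 217  71  58]
 [233 232 232 231 231 231 233 234 235 234 233 233 230 230 228 229 231 194  72  59]
 [234 234 235 235 233 233 233 232 233 232 231 230 230 230 232 245 243 169  75  58]
 [203 202 202 213 214 215 220 220 227 227 228 235 234 233 247 255 255 127  77  60]
 [136 134 133 151 152 154 169 169 185 183 184 195 203 206 234 236 240 110  78  60]]
20.3 [0.5572 0.0143 0.1587] [-0.4 -0.4  0.5] 0.002
20.4 [0.5575 0.0143 0.1581] [0.8 0.6 5.2] -0.0
```

There it is: drift top touched at TCP z≈0.1582 (5 N). The lug-push target is TCP z≈0.1412. I move over to the lug.

```bash
python3 -m jog '[[0,0,-0.4,0,0,0,0],[0,0,-0.8,0,0,0,0],[0,0,-0.7,0,0,0,0],[0.5,0,0,0,0,0,0],[0.9,0.02,0,0,0,0,0],[1,0.02,0,0,0,0,0],[0.9,0.02,0,0,0,0,0],[0.7,0.02,0,0,0,0,0],[0.46,0,0,0,0,0,0],[0,0,0,0,0,0,0]]'
python3 - <<'E'
from h import *
s=grab_frame("side");t=grab_frame("top");go(.584,.1455,.19)
from meas import red
print(red(s,(256,178,270,194))[:2],red(s,(262,160,269,170))[:2])
for n,p in(("s",s),("t",t)):
  for M in masks_of("lug_grip",p)[:3]: print(n,round(M["conf"],2),M["box"])
L=[[.584,.1455,.186],[.584,.1455,.14]];print(proj(s,L),proj(t,L))
E
```

```text
t: 21.4
position: [0.5838, 0.1474, 0.2141]
ee_rot: [-3.141, -0.0, 1.388]
contact_force: [-0.6, -0.9, 0.5]
gripper_width: -0.001
grip_force: 0.0
t 21.5 pos [0.5838 0.1454 0.2143] rot [-3.141e+00  1.000e-03  1.387e+00] F [ 0.1 -0.1 -0.2] w 0.001 shares [0.006 0.005 0.81 ] turn None
(np.float64(49.0), array([260.65, 185.1 ])) (np.float64(296.0), array([264.86, 164.15]))
s 0.64 [262.2, 145.7, 273.1, 167.4]
t 0.4 [196.2, 158.8, 214.9, 170.3]
t 0.4 [255.4, 230.1, 286.0, 241.7]
[[267.05134751 144.26103666]
 [266.84205527 154.86849009]] [[189.51393498 160.20296267]
 [192.29703192 163.31121518]]
```

Run:
```python
from h import *
s=grab_frame("side"); np.set_printoptions(linewidth=220)
f=s["frame"].astype(int)
print((f[166:194,255:271].mean(2)).round().astype(int)); print((f[182:190,255:271,0]-f[182:190,255:271,1:].max(2)))
```

```text
[[118 150 146 156 168 194 196 198 196  88  74  79  90 109 115 113]
 [175 199 191 186 182 184 187 195 192  79  76  80  86 112 113 111]
 [201 194 188 183 175 149 141 148 146  66  68  79  86 113 111 112]
 [162 157 152 149 137  72  25  26  30  38  50  72  88 112 112 112]
 [ 97  95  91  85  56  26  31  34  34  34  33  53  93 112 110 110]
 [104 100  97  89  35  30  37  36  38  36  32  39  98 112 110 108]
 [105 104 101  94  26  20  30  32  30  31  25  43  94 110 108 110]
 [104 105 100  94  29  13  14  20  20  16  17  43  91 110 110 110]
 [101  99  98  92  28  37  70  22  29  35  34  42  96 110 110 109]
 [160 158 155 146  60  38  73  28  33  34  36  46  96 111 111 111]
 [204 202 199 186  59  52  50  47  31  36  55  50 119 110 110 111]
 [203 202 197 171  47  55  55  48  32  39  61  68 135 109 109 108]
 [190 188 184 155  52  49  42  46  39  29  33  69 123  94 106 115]
 [168 166 164 156  44  55  46  50  42  31  31  62 100  73 107 124]
 [168 167 165 156  71  24  32  41  40  31  30  64  95  90 102 122]
 [166 162 160 154  93  28  32  37  33  32  35  70 116  89 112 171]
 [213 208 204 188 164  41  3
[... 485 characters left out ...]
7 249 248 246 246 248]
 [247 247 248 249 223 119 118  98  93  94 169 250 247 246 246 249]
 [247 246 247 249 250 226 221 211 209 213 239 249 247 246 246 249]
 [248 248 247 247 248 251 251 252 251 251 250 248 247 246 247 250]
 [251 251 251 250 250 249 249 250 249 248 247 247 247 247 248 250]]
[[ 5  9  9 12  7 -2 -1  1 -1 -2  0  4  7  7 15 20]
 [-2 -2 -1  0  0 -1  0  0 -2  0  5 -1  1 -1  5 10]
 [-2 -2 -1 -2 -1 30  4  0  0  3 25 -4 -2 -3 -2  0]
 [-1 -1 -1 -2 -1 48 34 27 21 15 19 -4 -4 -1 -2 -2]
 [ 0 -1 -1 -1 -3 11 27 35 24 10 -2 -2 -4 -2 -2 -2]
 [-1 -2 -1 -2 -4 -1 -1 -1  0  0 -2 -4 -2 -1 -1 -1]
 [-1 -1 -1 -3 -3  1  1  0  1  1 -1  0 -1 -1 -1 -1]
 [-1 -1 -1 -2 -4  2  0  1  3  2 -2 -1 -1 -2 -1 -1]]
```

The drift still stands in place. I descend onto the lug.

```bash
cat > g.py <<'E'
from plant import observe
o=observe(); f=o["contact_force"]; print(round(o["t"],2),o["position"].round(4),f.round(1)); raise SystemExit(0 if f[2]<9 else 1)
E
python3 -m jog '[[0,0,0.3,0,0,0,0],[0,0,0.4,0,0,0,0],[0,0,0.3,0,0,0,0],[0,0,0.1,0,0,0,0]]' >/dev/null; python3 g.py &&
python3 -m jog '[[0,0,0.05,0,0,0,0],[0,0,0.05,0,0,0,0]]' >/dev/null && python3 g.py &&
python3 -m jog '[[0,0,0.05,0,0,0,0],[0,0,0.05,0,0,0,0]]' >/dev/null && python3 g.py &&
python3 -m jog '[[0,0,0.05,0,0,0,0],[0,0,0.05,0,0,0,0]]' >/dev/null && python3 g.py &&
python3 -m jog '[[0,0,0.05,0,0,0,0],[0,0,0.05,0,0,0,0]]' >/dev/null && python3 g.py
```

```text
22.05 [0.5829 0.1451 0.1793] [-0.2 -0.4 -0.4]
22.25 [0.5843 0.1454 0.1787] [-0.4 -0.5  0.6]
22.45 [0.5844 0.1455 0.1761] [ 0.2 -0.3 -0.7]
22.65 [0.5843 0.1454 0.1728] [-0.  -0.3  1.2]
22.85 [0.5842 0.1455 0.17  ] [-0.5  0.4  2.1]
```

```bash
python3 -m jog '[[0,0,0.06,0,0,0,0],[0,0,0.06,0,0,0,0],[0,0,0.06,0,0,0,0]]' >/dev/null; python3 g.py &&
python3 -m jog '[[0,0,0.06,0,0,0,0],[0,0,0.06,0,0,0,0],[0,0,0.06,0,0,0,0]]' >/dev/null && python3 g.py &&
python3 -m jog '[[0,0,0.06,0,0,0,0],[0,0,0.06,0,0,0,0],[0,0,0.06,0,0,0,0]]' >/dev/null && python3 g.py &&
python3 -c "
from h import *
from meas import red
s=grab_frame('side');print(red(s,(256,178,270,194))[:2],red(s,(261,163,271,178))[:2],red(s,(261,163,271,178))[2])"
```

```text
23.15 [0.5843 0.1455 0.1643] [-0.  -0.3  2.7]
23.45 [0.5843 0.1454 0.1588] [1.  0.2 2.5]
23.75 [0.5842 0.1455 0.1534] [0.1 0.6 1.9]
(np.float64(55.0), array([260.71, 185.16])) (np.float64(172.0), array([264.82, 167.95])) [[ 0.  0.  0.  0.  0.  0.  0.  0.  0.  0.]
 [ 0.  0.  0.  0.  0.  0.  0.  0.  0.  0.]
 [ 0.  0.  0.  0.  0.  0.  0.  0.  0.  0.]
 [ 0.  0.  0.  0.  0.  0.  0.  0.  0.  0.]
 [ 0.  0.  0.  0. 27.  0.  0.  0.  0.  0.]
 [ 0.  0.  0. 34. 90.  3.  0.  0.  0.  0.]
 [ 0.  0.  0.  0. 18.  0.  0.  0.  0.  0.]
 [ 0.  0.  0.  0.  0.  0.  0.  0.  0.  0.]
 [ 0.  0.  0.  0.  0.  0.  0.  0.  0.  0.]
 [ 0.  0.  0.  0.  0.  0.  0.  0.  0.  0.]
 [ 0.  0.  0.  0.  0.  0.  0.  0.  0.  0.]
 [ 0.  0.  0.  0.  0.  0.  0.  0.  0.  0.]
 [ 0.  0.  0.  0.  0.  0.  0.  0.  0.  0.]
 [ 0.  0.  0.  0.  0.  0.  0.  0.  0.  0.]
 [ 0.  0.  0.  0.  0.  0.  0.  0.  0.  0.]]
```

```bash
python3 -m jog '[[0,0,0.06,0,0,0,0],[0,0,0.06,0,0,0,0],[0,0,0.06,0,0,0,0]]' >/dev/null; python3 g.py &&
python3 -m jog '[[0,0,0.05,0,0,0,0],[0,0,0.05,0,0,0,0],[0,0,0.03,0,0,0,0],[0,0,0,0,0,0,0]]' >/dev/null && python3 g.py
```

```text
24.1 [0.5842 0.1455 0.148 ] [ 1.1 -0.5  2.2]
24.5 [0.5841 0.1453 0.144 ] [ 1.5 -0.2  0.4]
```

```bash
python3 -m jog '[[0,0,0.04,0,0,0,0],[0,0,0.04,0,0,0,0],[0,0,0,0,0,0,0]]' >/dev/null; python3 g.py
python3 -m jog '[[0,0,0.01,0,0,0,0],[0,0,0,0,0,0,0]]' >/dev/null; python3 g.py
```

```text
24.8 [0.5841 0.1454 0.1416] [0.4 0.3 0.4]
25.0 [0.5841 0.1453 0.1415] [0.2 0.6 1.1]
```

```bash
python3 -m jog '[[0,0,0.01,0,0,0,0],[0,0,0,0,0,0,0]]' >/dev/null; python3 g.py
python3 -m jog '[[0,0,-0.3,0,0,0,0],[0,0,-0.8,0,0,0,0],[0,0,-1,0,0,0,0],[0,0,-1,0,0,0,0],[0,0,-0.4,0,0,0,0],[0,0,0,0,0,0,0]]'
python3 - <<'E'
from h import *
from meas import red
s=grab_frame('side');np.set_printoptions(linewidth=200)
f=cv2.resize(s["frame"][130:230,240:300],None,fx=6,fy=6,interpolation=cv2.INTER_CUBIC)
old=cv2.imread("pics/meas.png")[:,:360,::-1]
for n,g in(("old",old),("new",f)):
    g=g.astype(float);b=np.clip(g[:,:,2]-g[:,:,:2].max(2)-25,0,None);b[300:]=0;ys,xs=np.mgrid[:600,:360]
    print(n,"blue",((b*xs).sum()/b.sum()/6+240).round(2),((b*ys).sum()/b.sum()/6+130).round(2),b.sum())
F=s["frame"].astype(int);R=F[:,:,0]-F[:,:,1:].max(2);print(R[164:190,257:272])
B=np.array([.5592,.0136,0]);Y=np.array([.184,.983,0])
for z in(.144,.112):print(proj(s,[B+.064*Y+[0,0,z],B+.09*Y+[0,0,z],B+[0,0,z]]).round(2).tolist())
for l in("pointer_tip","drift_grip"):
    for M in masks_of(l,s)[:4]:print(l,round(M["conf"],2),M["box"])
E
```

```text
25.2 [0.5841 0.1453 0.1412] [-0.1  0.6  2.5]
t: 25.8
position: [0.5854, 0.1456, 0.2488]
ee_rot: [3.137, -0.001, 1.386]
contact_force: [-0.1, -0.5, 0.1]
gripper_width: -0.002
grip_force: 0.0
old blue 265.54 161.19 5567.0
new blue 267.0 168.2 13739.0
[[  22   21   20   19   17   17    4    4    3    0  -19   -1   10   15   14]
 [  18   20   16   18   17   14  -39   -3    2    2  -19  -77  -20   15   13]
 [  17   19   17   20   21   14  -82   -4    1    3  -26 -120  -33   16   13]
 [  20   21   18   18   19    5  -86  -41  -33  -31  -40 -116   -7   15   11]
 [  17   17   16   16   14  -15  -76  -64  -70  -83  -73 -108    2   15   13]
 [   8    8    7    3   -4    0    1   -8  -27  -69  -80  -84    6   15   13]
 [   9    8    3   -5   -3   -1   -3   -1   -1  -24  -59  -57    9   13   14]
 [  12    9    3   -2   -1   -3   -1   -2    0  -14  -69  -60   13   13   13]
 [  10    9    1   -2   -1    0    0   -2   -1   -8  -40  -30   15   13   13]
 [  11   10    0   -4    0    1   -2   -1    0    0    2    7   14   14   12]
 [  18   18   -1    0    0    1    1    1   -2    2   11   20   14   11
[... 766 characters left out ...]
  -2   -1    0    0]
 [  -1   -1   -1   48   33   27   20   14   19   -4   -4   -1   -2   -2   -2]
 [  -1   -2   -3   11   27   33   24   10   -2   -3   -3   -2   -1   -2   -2]
 [  -2   -2   -5   -1   -1   -2    0    0   -1   -4   -3   -1   -1   -1   -1]
 [  -2   -3   -5    1    2    0    0    0   -1   -1   -1   -1   -1   -1   -2]
 [  -2   -2   -3    2    1    3    1    1   -2   -1   -1   -1   -1   -1   -2]]
[[264.55, 165.6], [265.41, 161.2], [262.35, 176.88]]
[[264.43, 172.87], [265.29, 168.45], [262.25, 184.23]]
pointer_tip 0.47 [268.6, 151.8, 270.3, 169.9]
drift_grip 0.74 [219.3, 271.2, 256.8, 300.5]
drift_grip 0.65 [263.6, 169.5, 265.3, 194.0]
drift_grip 0.54 [270.3, 219.7, 297.6, 253.6]
```

The rider moved 7.0 px against 7.2 px expected, which puts the pointer at z≈0.112, level with the band. The gripper is clear, so I hand in.

```bash
python3 -c "
from h import *
print(sign_off())"
```

```text
the job is handed in; nothing more can be done
None
```

The job is handed in: the drift stands bottomed in the bore after about 0.8 s held at 16.3–16.6 N (highest reading 19.8 N), the pointer is level with its red band to within about 1–2 mm by my measurement, and nothing I did touched the oil can, grease tin or tape measure, but the two orange look-alikes toppled for reasons I could not tell and one now lies near the oil can.

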